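Tip the die block off the turning step onto its side

ROBOT

A 6-joint arm with a two-finger parallel gripper is mounted at the origin on the work surface; the furniture and walls round the work are solid. World frame = base frame: x ahead of the robot, y to its left, z up, the work surface at z = 0. Lengths are in mm, angles in rad, forces in N, time in s.
With the tool pointing down it reaches from about 250 to 725 mm from the base axis. Payload 4 kg.
Tool frame: the origin (TCP) lies on the front face of the gripper's body, between the roots of the fingers; the fingertips stand 73 mm ahead of it and the grasp point (between the pads) lies 54 mm ahead of it; z points along the fingers, y is the line along which they close (so a half turn about z gives the same grasp; the last joint's range is limited). The gripper opens to 85 mm and grips with 20 to 120 N. Pads are 22 mm wide; open, the fingers measure 114 mm over their backs; the gripper's body (76 mm by 85 mm) begins 54 mm behind the grasp point. The pads swing forward as they close: fully open they stand 13 mm farther back than shut.
Start: joints at [-1.35, 0.241, 0.005, 1.335, 0, 1.571], TCP at [109.503, -487.861, 303.906] pointing down, gripper open.
Joint ranges: [-2.72, 2.72], [-1.05, 1.87], [-1.09, 1.28], [-1.99, 2.15], [-1.42, 1.44], [-3.14, 3.14]. Speed limits (rad/s): [2.79, 2.79, 3.14, 3.14, 3.14, 3.14].

INTERFACE

Orientations are given as a rotation vector (axis times angle).
In Python, from bench import arm gives the robot as it stands.
- The arm moves only by the shell command python3 -m crank 'ROWS'. ROWS is text: rows parted by semicolons, each of 7 numbers parted by spaces: the shift along the tool's x, y, z in mm, then the turn, a rotation vector about the tool's x, y, z in degrees, then the closure, from -1 (fully open) to 1 (shut). A call has 1 to 8 rows; each row is the pose to reach, as a shift and turn from the pose commanded when the call began, along the tool's axes at that moment; what a row does not reach only later rows make up. A row lasts 1/10 s, in which the tool goes at most 50 mm and 8.59 degrees, less where a joint would pass 70% of its speed; a pose out of reach is approached as far as the arm can. A call with a gripper value outside its range is refused whole. The fingers move at their own pace and stop on an object; the grip force is fixed at half the most. Time passes only in rows, so rows that repeat a pose let the fingers close. It gives the time, the measured TCP pose, the force, the opening and the grip force at its end, in the units of the state.
- arm.read_state(): the state, without advancing time (a new reading comes with each control period).
- arm.grab_frame(name): name is "side" or "top"; returns a dict with "frame" (480x640x3 uint8, red, green, blue), "z_map" (480x640 float32, mm along the optical axis (not along the pixel's ray), 0 where there is no reading), "intrinsics" (3x3 intrinsics, pixels), "D" ([k1, k2, p1, p2, k3] as OpenCV has them; the pictures are not rectified), "extrinsics" (4x4, takes a point from camera to world coordinates). Camera axes: x right, y down, z forward; pixel columns grow to the right and rows downward; lengths in mm; the calibration is good to about 2 mm. A picture is of the moment at which its call begins.
- arm.close_job(): hands the job in; it is judged then, once.
Trained networks look in a picture, given as the dict that the camera call returned (one of the last four; its "shot" number tells which), for a name from the list of things; names that differ only in an ending like _2 or _b are one class to them, and where a whole thing is asked for, a point or a joint stands for the part that bears it (a point fixed in the world has none). Each returns a list of dicts, best first, with "p" (0 to 1); they miss things now and then, are a little off and sometimes report something else, mostly with a low value. They report only what shows in the picture. A call takes as long as a camera call.
- arm.cut_out(thing, picture): "mask" (480x640 bool, what is visible of it) and "position" ([column, row] in pixels, amid what is visible of it).
The state is a dict: "t": time; "q": joint angles; "qd": joint speeds; "joint_torque": joint torques, N m; "tcp_pos": TCP position; "tool_rot": TCP orientation; "force": force on the tool from outside, world axes, zero at the start; "wrist_torque": the same for the moment, N m; "finger_gap": finger opening in mm; "gripper_force": force on a finger pad.
Only numpy, scipy, OpenCV 4.12 (cv2) and the standard library are available. Lean on these libraries where they do the work, as an engineer would, in place of code of your own. Each camera call takes 0.05 s, during which the arm holds its last target. There are 200 camera calls.

TASK

Turn the long drilled die block onto its next face: push it off the edge of the raised steel step so that it tips over and stands on its long narrow side on the lower rubber ledge close beside the step, drilled face away from the step and roughly parallel to the edge. Do not pick it up, and leave the short aluminium rest block where it is on the step.

Things in the scene. Friction and masses are not known exactly. Their poses are not given: they have to be found in the camera images.
- turning_step: Fixed two-level fixture, 340 mm along y. Raised step (robot's side): bright steel, x -90 to 0 mm, y -168 to 168 mm, flat top 36 mm above the bench. At x = 0 a straight edge along y drops 22 mm to the lower ledge: black rubber, x 0 to 86 mm, 14 mm above the bench. Origin: at bench level under the edge's middle; x points from step to ledge, z up. Yaw -0.35 to 0.1 rad.
- step_edge (a point): The middle of the step's edge, at the height of the step's top (36 mm above the bench); axes as those of turning_step. The edge's corner is rounded 2.5 mm.
- die_block: Grey steel bar, drilled top, 150 (y) x 48 (x) x 30 (z) mm, 0.4 to 0.85 kg, flat and loose on the step beside the rest block (either hand), parallel to the edge within 0.12 rad, its middle 10 to 20 mm short of it. Origin: centre of underside; x toward the ledge, z up. When turned as asked, x points down, z away from the step and the origin is 38 mm above the bench.
- rest_block: Short bright aluminium block with two round pockets in its top, 66 mm (y) x 42 mm (x), 22 mm high, loose on the raised step beside the die block, 40 mm or more from the die block's end. Origin: centre of its underside. To be left alone.

How it is judged:
By the outcome, as a careful person would: the job done as asked, in the order asked, and still so for the second after the job is handed in, with the robot touching nothing.
It also fails if it takes over 32 s, if anything falls off the work surface, if the arm or the gripper's body presses on something with over 40 N, if the wrist force passes 120 N, or if a joint passes its speed limit or range.

## Working session

There is one attempt and no reset: what is moved stays moved. The work goes in short steps, Python scripts to look and compute and a shell command to move; the robot and the scene stay as the last step left them, time stands still between calls to the robot, and variables do not carry over. Pictures are saved under pics/ and viewed, at most 10 in all, crops included, and the job is handed in when it is done.

```bash
mkdir -p pics; ls; cat > h.py <<'E'
import numpy as np, cv2
from bench import arm
from scipy.spatial.transform import Rotation as R
def cloud(f, mask):
    v,u=np.nonzero(mask & (f["z_map"]>0))
    z=f["z_map"][v,u].astype(float)
    p=cv2.undistortPoints(np.stack([u,v],1).astype(float)[:,None],np.array(f["intrinsics"]),np.array(f["D"]))[:,0]
    P=np.c_[p*z[:,None],z]
    T=np.array(f["extrinsics"]); return P@T[:3,:3].T+T[:3,3]
def save(f,n): cv2.imwrite("pics/"+n,f["frame"][...,::-1])
E
python3 - <<'E'
from h import *
s=arm.read_state(); print({k:np.round(v,3) for k,v in s.items()})
for c in("top","side"):
    f=arm.grab_frame(c); save(f,c+"0.png"); print(c,np.round(f["extrinsics"],2).tolist())
    for n in("die_block","rest_block","turning_step"):
        for d in arm.cut_out(n,f)[:2]:
            P=cloud(f,d["mask"]); 
            print(n,round(d["p"],2),np.round(d["position"]),d["mask"].sum(),np.round(np.percentile(P,[2,50,98],axis=0)).tolist() if len(P) else 0)
            if n!="turning_step" and len(P):
                zt=np.percentile(P[:,2],90); Q=P[abs(P[:,2]-np.median(P[P[:,2]>zt-6][:,2]))<4][:,:2]
                print(cv2.minAreaRect(Q.astype(np.float32)),zt)
E
```

```text
pics
{'t': np.float64(0.0), 'q': array([-1.35 ,  0.241,  0.004,  1.335,  0.   ,  1.571]), 'qd': array([-0.003, -0.   , -0.   , -0.001,  0.   , -0.001]), 'joint_torque': array([-1.0000e-03, -3.7231e+01,  2.5241e+01,  1.7000e-02, -0.0000e+00,
        0.0000e+00]), 'tcp_pos': array([ 109.407, -487.387,  303.003]), 'tool_rot': array([-3.12 , -0.346,  0.   ]), 'force': array([-0.688, -0.284, -0.709]), 'wrist_torque': array([-0.026,  0.024, -0.022]), 'gripper_force': np.float64(0.0), 'finger_gap': np.float64(85.481)}
top [[-0.02, -0.99, 0.14, 373.42], [-1.0, 0.02, -0.04, 235.75], [0.04, -0.14, -0.99, 880.36], [0.0, 0.0, 0.0, 1.0]]
die_block 0.75 [286. 222.] 2974 [[470.0, 183.0, 40.0], [501.0, 254.0, 65.0], [534.0, 324.0, 68.0]]
((503.2362060546875, 253.09930419921875), (150.2678680419922, 48.70576858520508), 77.96007537841797) 67.01513919168306
rest_block 0.79 [381. 252.] 1165 [[428.0, 65.0, 37.0], [452.0, 99.0, 57.0], [476.0, 131.0, 60.0]]
((452.23223876953125, 96.89513397216797), (66.03015899658203, 42.32587814331055), 73.73085021972656) 59.07169604849084
turning_step 0.88 [345. 217.] 17874 [[396.0, -1.0, 6.0], [519.0, 152.0, 15.0], [629.0, 328.0, 38.0]]
side [[0.43, 0.76, -0.49, 903.39], [0.9, -0.36, 0.24, -1.99], [0.0, -0.54, -0.84, 774.35], [0.0, 0.0, 0.0, 1.0]]
rest_block 0.84 [245. 252.] 1355 [[433.0, 64.0, 36.0], [460.0, 95.0, 56.0], [481.0, 129.0, 59.0]]
((454.3503112792969, 96.79994201660156), (65.43130493164062, 44.4736213684082), 74.08094787597656) 58.50825693180864
turning_step 0.86 [290. 295.] 20275 [[409.0, -3.0, 7.0], [541.0, 142.0, 14.0], [634.0, 309.0, 37.0]]
```

View pics/top0.png

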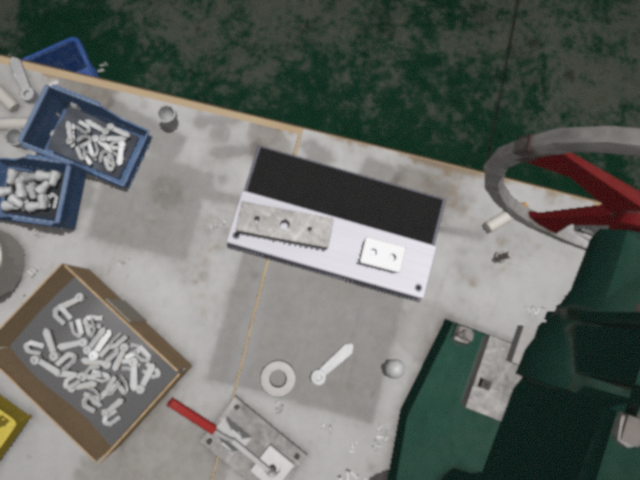

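View pics/side0.png

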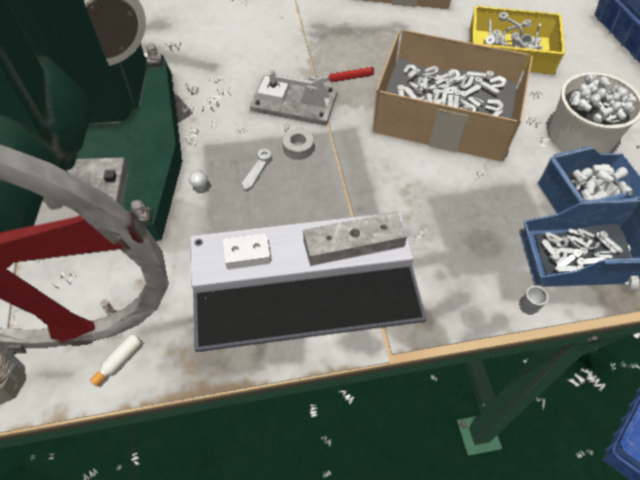

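```bash
python3 - <<'E'
from h import *
# fit the edge from step/ledge depth in both cameras
for c in("top","side"):
    f=arm.grab_frame(c); P=cloud(f,np.ones((480,640),bool))
    sel=(P[:,0]>380)&(P[:,0]<660)&(P[:,1]>-40)&(P[:,1]<360)
    P=P[sel]; S=P[abs(P[:,2]-36)<3.5]; L=P[abs(P[:,2]-14)<3.5]
    print(c,len(S),len(L),np.median(S[:,2]),np.median(L[:,2]))
    for nm,A in (("step",S),("ledge",L)):
        r=cv2.minAreaRect(A[:,:2].astype(np.float32)); print(nm,r)
    # edge: for a yaw, split step vs ledge points with logistic-like percentile
    best=None
    for yaw in np.arange(-.36,.12,.005):
        n=np.array([np.cos(yaw),np.sin(yaw)])
        hi=np.percentile(S[:,:2]@n,99.5); lo=np.percentile(L[:,:2]@n,.5)
        ov=lo-hi
        if best is None or ov>best[0]: best=(ov,yaw,hi,lo)
    print(best)
    B=P[(P[:,2]>62)&(P[:,2]<72)]; r=cv2.minAreaRect(B[:,:2].astype(np.float32)); print("die",r,np.median(B[:,2]))
E
```

```text
top 6785 8993 35.4423717520134 13.377827668759323
step ((473.362060546875, 176.23257446289062), (336.4045104980469, 90.29708862304688), 72.62346649169922)
ledge ((513.281005859375, 163.73281860351562), (338.3445129394531, 184.20086669921875), 72.61314392089844)
(np.float64(-92.24205310668157), np.float64(-0.30499999999999994), np.float64(442.92483174088346), np.float64(350.6827786342019))
die ((494.7632751464844, 221.24310302734375), (217.93179321289062, 54.77040100097656), 75.144775390625) 65.30823689327536
side 5859 11788 35.1466447721815 13.257745115991497
step ((475.54498291015625, 175.9715576171875), (334.877685546875, 92.40223693847656), 72.63894653320312)
ledge ((536.1790161132812, 167.33209228515625), (356.7869567871094, 148.54019165039062), 72.7533950805664)
(np.float64(-1.802966978538734), np.float64(-0.30499999999999994), np.float64(445.7198475532013), np.float64(443.91688057466257))
die ((504.93377685546875, 252.71206665039062), (150.30702209472656, 50.30598068237305), 78.10139465332031) 65.05853195384805
```

The top view shows the die block at about (285,226) with its holes up, and the rest block at (382,254). The edge runs from (245,195) to (438,243). The side view agrees, with the die at (355,238), the rest block at (247,250) and the ledge in front. A press with a handwheel stands to the right, so I'll check its extent before planning the path.

```bash
python3 - <<'E'
from h import *
s=arm.read_state(); M=R.from_rotvec(s["tool_rot"]).as_matrix(); print("tool axes cols",np.round(M,3).tolist())
A=[]
for c in("top","side"):
    f=arm.grab_frame(c); A.append(cloud(f,np.ones((480,640),bool)))
P=np.vstack(A)
xs=np.arange(-100,800,50); ys=np.arange(400,-700,-50)
print("      "+" ".join(f"{y:4d}" for y in ys))
for x in xs[::-1]:
    row=[]
    for y in ys:
        z=P[(P[:,0]>=x)&(P[:,0]<x+50)&(P[:,1]>=y)&(P[:,1]<y+50),2]
        row.append(f"{int(np.percentile(z,98)):4d}" if len(z)>3 else "   .")
    print(f"{x:5d} "+" ".join(row))
# step frame numbers
th=np.radians(-17.37); n=np.array([np.cos(th),np.sin(th)]); m=np.array([-n[1],n[0]])
print("die", np.array([504,253])@n-445.2, np.array([504,253])@m-309.5)
print("wide-push start", (445.2-95)*n+(309.5+82)*m)
E
```

```text
tool axes cols [[0.976, 0.219, -0.0], [0.219, -0.976, 0.0], [0.0, -0.0, -1.0]]
       400  350  300  250  200  150  100   50    0  -50 -100 -150 -200 -250 -300 -350 -400 -450 -500 -550 -600 -650
  750  -14 -713 -713 -717    .    .    .    .    .    .    .    .    .    .    .    . -715 -716 -712 -713 -712 -712
  700   41    1    0   -3 -715 -717    .    .    .    .    .    .    .    .    .    .    .    .    . -712 -712 -713
  650   41    2    1    2    1    1    0   -1    .    .    .    .    .    .    .    .    .    .    .    .    .    .
  600    2    1   13   15   15   14    8    1    1    1    1   -4    .    .    .    .    .    .    .    .    .    .
  550    1    1   36   35   16   16   16   15   15  361  368    2    2    1    0  -20    .    .    .    .    .    .
  500    1    8   67   67   67   66   35   16   16  375  424  325  294   97   67   -2    .    .    .    .    .    .
  450    1    2   66   67   67   67   59   59   37   10    3  309  302  103    1 -714    .    .    .    .    .    .
  400    2    1    1    5   37   37   59   59   37    2    2  306  310    2    1 -713 -704 -7
[... 567 characters left out ...]
    .    .    .    .    .    .    .
  100    2   15   58   64   21   16    9  268  285  149   44    .    .    .    .    .    .    .    .    .    .    .
   50    2    2    2   32    4   17   17  104  147   43   43    .    .    .    .    .    .    .    .    .    .    .
    0    2    2    2    2    4    7   42  112    .    .    .    .    .    .    .    .    .    .    .    .    .    .
  -50    1    2    1    2    2    2   79   92    .    .    .    .    .    .    .    .    .    .    .    .    .    .
 -100    1    2    2    1    2    8   11   11    .    .    .    .    .    .    .    .    .    .    .    .    .    .
die -39.714926742824105 82.4271046580252
wide-push start [451.10859607 269.09723995]
```

```bash
python3 - <<'E'
from h import *
A=[]
pts=np.array([[0,0,0],[0,0,200],[0,0,400],[109,-488,303],[109,-488,500],[55,-240,500.],[150,0,300],[300,-100,450],[500,-100,400],[250,-50,450]],float)
for c in("top","side"):
    f=arm.grab_frame(c); T=np.linalg.inv(np.array(f["extrinsics"]))
    q=pts@T[:3,:3].T+T[:3,3]
    u=cv2.projectPoints(q,np.zeros(3),np.zeros(3),np.array(f["intrinsics"]),np.array(f["D"]))[0][:,0]
    print(c,[ (p.astype(int).tolist(),a.astype(int).tolist()) for p,a in zip(pts,u)])
    P=cloud(f,np.ones((480,640),bool)); B=P[(P[:,2]>110)]
    print(c,"high pts",len(B),B.min(0),B.max(0))
    for y in range(150,-350,-25):
        b=B[(B[:,1]>=y)&(B[:,1]<y+25)]
        if len(b): print(y,len(b),np.round(b.min(0)),np.round(b.max(0)))
E
```

```text
top [([0, 0, 0], [446, 533]), ([0, 0, 200], [491, 601]), ([0, 0, 400], [573, 723]), ([109, -488, 303], [915, 511]), ([109, -488, 500], [1140, 579]), ([55, -240, 500], [927, 701]), ([150, 0, 300], [518, 507]), ([300, -100, 450], [693, 381]), ([500, -100, 400], [633, 167]), ([250, -50, 450], [644, 445])]
top high pts 36448 [ 121.75784751 -236.85225211  110.03238355] [563.73844784 423.46463887 461.54729396]
0 289 [122.   0. 110.] [161.  17. 235.]
-25 5911 [159. -25. 192.] [564.  -0. 462.]
-50 9627 [217. -50. 143.] [562. -25. 461.]
-75 7486 [267. -75. 116.] [551. -50. 449.]
-100 4701 [ 272. -100.  110.] [541. -75. 427.]
-125 2490 [ 271. -125.  110.] [ 527. -100.  379.]
-150 3173 [ 358. -150.  110.] [ 514. -125.  326.]
-175 2376 [ 386. -175.  110.] [ 506. -150.  317.]
-200 285 [ 451. -198.  154.] [ 504. -175.  295.]
-250 26 [ 478. -237.  113.] [ 484. -233.  138.]
side [([0, 0, 0], [113, 100]), ([0, 0, 200], [76, 7]), ([0, 0, 400], [20, -130]), ([109, -488, 303], [-374, 86]), ([109, -488, 500], [-635, -101]), ([55, -240, 500], [-267, -172]), ([150, 0, 300], [75, 3]), ([300, -100, 450], [-53, -22]), ([500, -100, 400], [8, 159]), ([250, -50, 450], [-6, -61])]
side high pts 34477 [  28.16006816 -235.76284421  110.00573319] [566.71292404 965.02576863 430.97448514]
75 256 [114.  75. 204.] [124.  88. 266.]
50 849 [ 28.  50. 110.] [131.  75. 278.]
25 1321 [ 55.  25. 110.] [136.  50. 288.]
0 1753 [102.   0. 110.] [166.  25. 313.]
-25 2915 [122. -25. 110.] [566.  -0. 355.]
-50 5972 [121. -50. 110.] [567. -25. 396.]
-75 7418 [269. -75. 118.] [554. -50. 421.]
-100 6363 [ 326. -100.  110.] [544. -75. 431.]
-125 2694 [ 307. -125.  110.] [ 534. -100.  425.]
-150 2630 [ 301. -150.  110.] [ 518. -125.  319.]
-175 1727 [ 448. -175.  110.] [ 508. -150.  306.]
-200 482 [ 484. -197.  112.] [ 498. -175.  243.]
-250 21 [ 485. -236.  110.] [ 501. -232.  117.]
```

```bash
python3 - <<'E'
from h import *
a=arm.grab_frame("side"); b=arm.grab_frame("top")
A=cv2.resize(a["frame"][0:380,0:250],(395,600)); B=cv2.resize(b["frame"][110:480,390:640],(405,600))
cv2.imwrite("pics/c1.png",np.hstack([A,B])[...,::-1])
for n,f,pix in(("side",a,[(20,30),(60,30),(110,20),(150,50),(150,120),(170,180),(100,100),(60,120),(40,200),(5,20),(90,60),(90,150),(140,210),(60,170)]),("top",b,[(630,260),(630,350),(630,440),(540,250),(580,330),(530,350),(440,400),(500,380),(560,400),(520,460),(430,470),(590,460),(500,170)])):
    for u,v in pix:
        m=np.zeros((480,640),bool); m[v-2:v+3,max(u-2,0):u+3]=1
        P=cloud(f,m); print(n,(u,v),f["frame"][v,u].tolist(),np.round(np.median(P,0)).tolist() if len(P) else None)
E
```

```text
side (20, 30) [22, 36, 32] [303.0, -63.0, 383.0]
side (60, 30) [18, 34, 29] [231.0, -28.0, 324.0]
side (110, 20) [55, 48, 42] [130.0, 37.0, 252.0]
side (150, 50) [113, 106, 100] [-14.0, 94.0, 76.0]
side (150, 120) [46, 76, 63] [123.0, 45.0, 41.0]
side (170, 180) [19, 37, 31] [257.0, 36.0, 27.0]
side (100, 100) [18, 36, 29] [125.0, -20.0, 116.0]
side (60, 120) [21, 43, 36] [337.0, -66.0, 284.0]
side (40, 200) [22, 36, 32] [406.0, -120.0, 243.0]
side (5, 20) [16, 32, 27] [316.0, -70.0, 406.0]
side (90, 60) [17, 34, 28] [186.0, -10.0, 238.0]
side (90, 150) [50, 77, 65] [149.0, -67.0, 42.0]
side (140, 210) [116, 109, 103] [332.0, -25.0, 72.0]
side (60, 170) [138, 135, 127] [529.0, -64.0, 400.0]
top (630, 260) [41, 69, 59] [416.0, -149.0, 307.0]
top (630, 350) [13, 29, 23] [324.0, -74.0, 405.0]
top (630, 440) [130, 122, 120] [258.0, -32.0, 460.0]
top (540, 250) [175, 173, 171] [460.0, -191.0, -1.0]
top (580, 330) [16, 32, 27] [339.0, -78.0, 313.0]
top (530, 350) [21, 37, 34] [314.0, -43.0, 259.0]
top (440, 400) [44, 77, 66] [220.0, 12.0, 42.0]
top (500, 380) [158, 154, 151] [251.0, -78.0, 67.0]
top (560, 400) [18, 31, 26] [266.0, -44.0, 322.0]
top (520, 460) [12, 26, 20] [194.0, -13.0, 280.0]
top (430, 470) [45, 73, 63] [114.0, 33.0, 42.0]
top (590, 460) [20, 35, 30] [236.0, -11.0, 434.0]
top (500, 170) [81, 79, 77] [540.0, -29.0, 241.0]
```

View pics/c1.png

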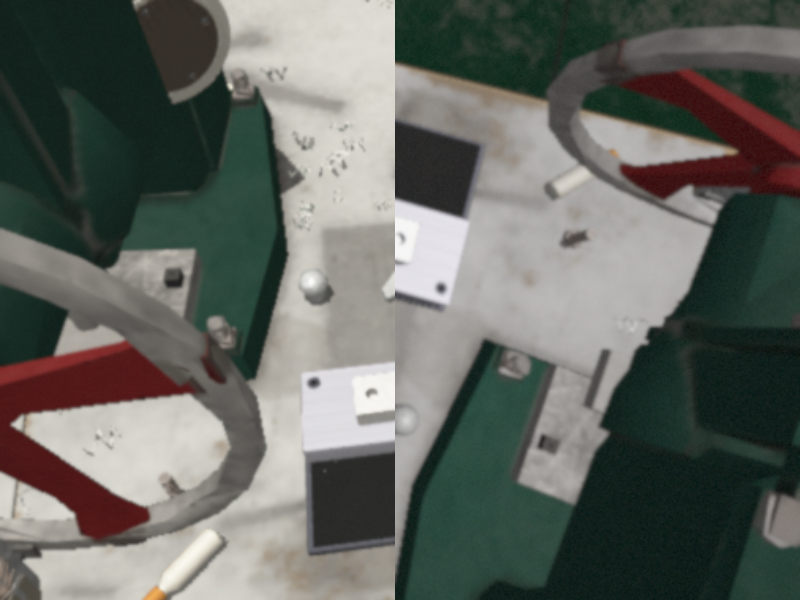

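The crop shows a tall green press with a handwheel between the arm's start and the step. I'll go up and back first, then swing over it.

```bash
python3 -m crank '0 0 -150 0 0 0 -1;0 0 -150 0 0 0 -1;0 -120 -316 0 0 0 -1;0 -120 -316 0 0 0 -1;0 -120 -316 0 0 0 -1;0 -120 -316 0 0 0 -1;0 -120 -316 0 0 0 -1;0 -120 -316 0 0 0 -1'; python3 -c "
from h import *
s=arm.read_state();print(np.round(s['q'],3),s['tcp_pos'],s['t'],s['force'])"
```

```text
t: 1.6
tcp_pos: [83.0, -369.8, 625.7]
tool_rot: [3.103, 0.344, 0.003]
force: [0.2, 1.5, -1.1]
finger_gap: 85.5
gripper_force: 0.0
[-1.35   0.108  0.706  2.148 -0.     1.571] [  82.99410319 -369.82989451  625.65531045] 1.6 [ 0.24816938  1.53326103 -1.14549672]
```

```bash
python3 -m crank '40 -8 0 0 0 -8 -1;80 -18 0 0 0 -16 -1;120 -32 0 0 0 -24 -1;160 -48 0 0 0 -32 -1;200 -68 0 0 0 -40 -1;235 -88 0 0 0 -48 -1;256 -98 0 0 0 -56 -1;256 -98 0 0 0 -60 -1'; python3 - <<'E'
from h import *
s=arm.read_state();print(np.round(s['q'],3),s['tcp_pos'],s['t'],s['force'],np.round(R.from_rotvec(s['tool_rot']).as_matrix(),3).tolist())
a=arm.grab_frame("side"); b=arm.grab_frame("top")
cv2.imwrite("pics/c2.png",np.hstack([cv2.resize(a["frame"],(400,300)),cv2.resize(b["frame"],(400,300))])[...,::-1])
for f in(a,b):
    P=cloud(f,np.ones((480,640),bool)); B=P[P[:,2]>440]; print(len(B), B.min(0) if len(B) else 0,B.max(0) if len(B) else 0)
E
```

```text
t: 2.4
tcp_pos: [313.6, -217.3, 618.4]
tool_rot: [-2.521, -1.872, 0.0]
force: [-0.9, -0.8, 0.1]
finger_gap: 85.3
gripper_force: 0.0
[-0.606  0.118  0.695  2.149  0.     1.258] [ 313.57226955 -217.33870359  618.35613412] 2.4 [-0.88638368 -0.75145483  0.14685524] [[0.289, 0.957, -0.001], [0.957, -0.289, 0.001], [0.001, -0.001, -1.0]]
0 0 0
2860 [223.16551817 -54.1745017  440.01259686] [297.575295    -4.69173826 462.2646632 ]
```

View pics/c2.png

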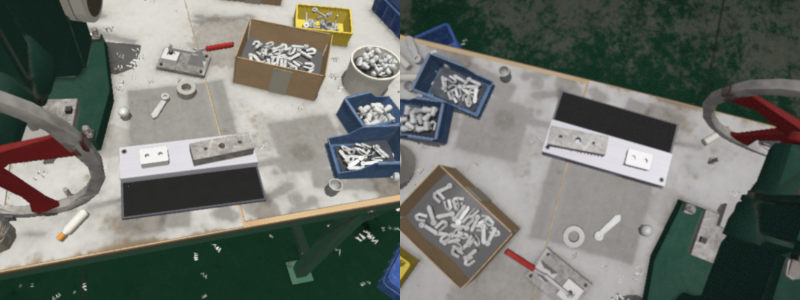

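```bash
python3 -m crank '40 0 0 0 0 -8 -1;85 -2 0 0 0 -16 -1;130 -6 0 0 0 -24 -1;175 -12 0 0 0 -32 -1;220 -20 0 0 0 -40 -1;265 -28 0 0 0 -48 -1;310 -35 0 0 0 -56 -1;310 -35 0 0 0 -64 -1'; cat >> h.py <<'E'
th=np.radians(-17.37); n=np.array([np.cos(th),np.sin(th)]); m=np.array([-n[1],n[0]]); O=445.2*n+309.5*m
def go(sx,sy,z,yaw_deg=72.63):
    "tool shift/turn to a step-frame point; yaw_deg = azimuth of tool y"
    s=arm.read_state(); M=R.from_rotvec(s['tool_rot']).as_matrix()
    w=np.r_[O+sx*n+sy*m,z]; c,q=np.cos(np.radians(yaw_deg)),np.sin(np.radians(yaw_deg))
    y=np.array([c,q,0]); zt=np.array([0,0,-1.]); x=np.cross(y,zt); G=np.c_[x,y,zt]
    tp=np.array(s['tcp_pos'])-np.r_[O,0]
    print("t",s['t'],"step-frame now",np.round([tp[:2]@n,tp[:2]@m,tp[2]],1),"shift",np.round(M.T@(w-s['tcp_pos']),1),"turn",np.round(np.degrees(R.from_matrix(M.T@G).as_rotvec()),1),"q",np.round(s['q'],2))
E
python3 -c "
from h import *
go(-100,82,300);go(-100,82,125)"
```

```text
t: 3.3
tcp_pos: [371.1, 91.4, 617.8]
tool_rot: [-1.143, -2.924, 0.001]
force: [-0.9, -0.7, -1.2]
finger_gap: 85.2
gripper_force: 0.0
t 3.3 step-frame now [-118.3 -111.4  617.8] shift [ 65.6 183.1 317.7] turn [ -0.   -0.1 -25.3] q [0.24 0.12 0.69 2.15 0.   0.99]
t 3.3 step-frame now [-118.3 -111.4  617.8] shift [ 65.3 183.3 492.7] turn [ -0.   -0.1 -25.3] q [0.24 0.12 0.69 2.15 0.   0.99]
```

```bash
python3 -m crank '16 46 0 0 0 -8 -1;32 92 0 0 0 -16 -1;50 140 30 0 0 -25.3 -1;65 183 60 0 0 -25.3 -1;65 183 110 0 0 -25.3 -1;65 183 160 0 0 -25.3 -1;65 183 210 0 0 -25.3 -1;65 183 260 0 0 -25.3 -1';python3 -m crank '0 0 50 0 0 0 -1;0 0 100 0 0 0 -1;0 0 150 0 0 0 -1;0 0 190 0 0 0 -1;0 0 190 0 0 0 -1'; python3 - <<'E'
from h import *
go(-100,82,125)
a=arm.grab_frame("side"); save(a,"s3.png")
P=cloud(a,np.ones((480,640),bool)); Q=np.c_[(P[:,:2]-O)@n,(P[:,:2]-O)@m,P[:,2]]
# fingertips: points near the gripper, lowest
f=Q[(Q[:,0]>-125)&(Q[:,0]<-75)&(Q[:,1]>0)&(Q[:,1]<165)&(Q[:,2]>75)&(Q[:,2]<400)]
print(len(f),np.round(f.min(0)),np.round(np.percentile(f,1,axis=0)),np.round(f.max(0)))
l=f[f[:,2]<np.percentile(f[:,2],20)]; print(np.round(np.percentile(l,[1,25,50,75,99],axis=0)))
E
```

```text
t: 4.1
tcp_pos: [448.7, 264.0, 363.6]
tool_rot: [-0.497, -3.102, 0.002]
force: [1.4, 0.9, 0.3]
finger_gap: 85.4
gripper_force: 0.0
t: 4.6
tcp_pos: [445.3, 261.7, 170.1]
tool_rot: [-0.496, -3.092, 0.014]
force: [-0.7, -0.9, -0.1]
finger_gap: 85.4
gripper_force: 0.0
t 4.6 step-frame now [-98.3  73.2 170.1] shift [ 1.4  9.2 45. ] turn [-0.6 -0.5 -0.8] q [ 0.53  0.38 -0.17  1.04 -0.    0.85]
5158 [-114.    0.  110.] [-109.    2.  120.] [-75. 145. 400.]
[[-109.    1.  113.]
 [ -96.   22.  141.]
 [ -89.   77.  160.]
 [ -86.  122.  165.]
 [ -81.  143.  174.]]
```

View pics/s3.png

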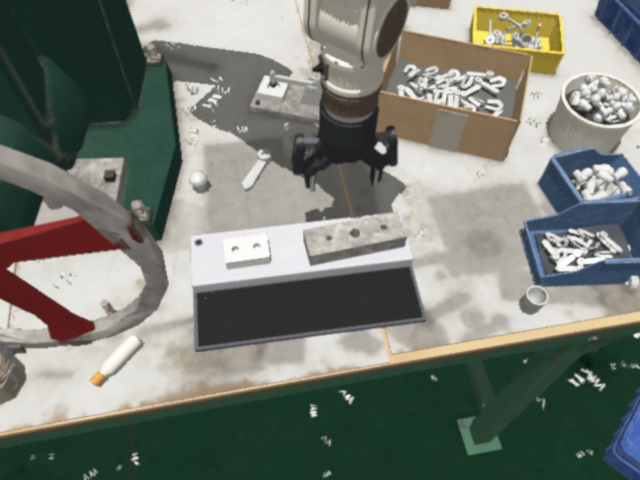

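The side view shows the open gripper at (350,140), behind the die block at (355,238), with its tips clear of everything. I'll lower it behind the block and push with both fingers.

```bash
python3 -m crank '0 9 30 0 0 0 -1;0 9 60 0 0 -0.8 -1;0 9 67 0 0 -0.8 -1;0 9 67 0 0 -0.8 -1'; python3 -c "
from h import *
go(-43,82,103)"; python3 -m crank '-8 0 0 0 0 0 -1;-12 0 0 0 0 0 -1;-16 0 0 0 0 0 -1;-20 0 0 0 0 0 -1;-24 0 0 0 0 0 -1;-28 0 0 0 0 0 -1;-32 0 0 0 0 0 -1;-36 0 0 0 0 0 -1';  cat > die.py <<'E'
from h import *
for c in("top","side"):
    f=arm.grab_frame(c); P=cloud(f,np.ones((480,640),bool)); Q=np.c_[(P[:,:2]-O)@n,(P[:,:2]-O)@m,P[:,2]]
    for d in arm.cut_out("die_block",f)[:1]:
        D=cloud(f,d["mask"]); D=np.c_[(D[:,:2]-O)@n,(D[:,:2]-O)@m,D[:,2]]
        print(c,"p",round(d["p"],2),len(D),"z pct",np.round(np.percentile(D[:,2],[5,50,95])))
        E=D[abs(D[:,2]-65.3)<4]
        if len(E)>50: print(" top face rect",cv2.minAreaRect(E[:,:2].astype(np.float32)))
E
python3 die.py; python3 -c "
from h import *
go(-43,82,103); print(arm.read_state()['force'])"
```

```text
t: 5.05
tcp_pos: [452.4, 273.4, 110.1]
tool_rot: [0.473, 3.105, -0.0]
force: [0.5, -0.5, 0.1]
finger_gap: 85.5
gripper_force: 0.0
t 5.05 step-frame now [-95.   86.5 110.1] shift [-52.   -4.5   7.1] turn [-0.   0.   0.1] q [ 0.54  0.46 -0.22  0.89 -0.    0.85]
t: 5.85
tcp_pos: [484.5, 263.3, 109.7]
tool_rot: [-0.469, -3.102, -0.002]
force: [-8.1, 2.8, 7.5]
finger_gap: 85.2
gripper_force: 4.2
side p 0.91 3746 z pct [40. 64. 67.]
 top face rect ((-24.5727596282959, 80.17256927490234), (150.1052703857422, 50.75263214111328), 89.66421508789062)
t 6.05 step-frame now [-60.6  86.5 109.5] shift [-17.6  -4.5   6.5] turn [ 0.  -0.1  0.2] q [ 0.5   0.5  -0.15  0.92  0.    0.8 ]
[-4.6943958   1.75279585  4.39058563]
```

```bash
python3 -m crank '-4 0 0 0 0 0 -1;-8 0 0 0 0 0 -1;-12 0 0 0 0 0 -1;-14 0 0 0 0 0 -1;-14 0 0 0 0 0 -1';python3 die.py;python3 -c "
from h import *
go(-43,82,103); print(arm.read_state()['force'])"
```

```text
t: 6.55
tcp_pos: [498.3, 258.8, 109.5]
tool_rot: [-0.47, -3.103, -0.0]
force: [-6.0, 2.0, 4.7]
finger_gap: 85.3
gripper_force: 3.1
side p 0.58 3759 z pct [41. 64. 67.]
 top face rect ((-11.146329879760742, 80.18684387207031), (49.9781608581543, 150.18600463867188), 0.6249297261238098)
t 6.75 step-frame now [-47.   86.3 109.4] shift [-4.  -4.3  6.4] turn [-0.  -0.2  0.2] q [ 0.48  0.52 -0.12  0.93  0.    0.78]
[-5.24604574  2.11885295  3.2812927 ]
```

```bash
python3 -m crank '4 0 -40 0 0 0 -1;4 0 -80 0 0 0 -1;-10 -2 -90 0 0 8 -1;-20 -4 -90 0 0 16 -1;-30 -6 -90 0 0 24 -1;-40 -6 -90 0 0 32 -1;-49 -6 -90 0 0 40 -1;-49 -6 -90 0 0 48 -1';python3 -m crank '0 0 0 0 0 8 -1;0 0 0 0 0 16 -1;0 0 0 0 0 24 -1;0 0 0 0 0 32 -1;0 0 0 0 0 42 -1;0 0 0 0 0 42 -1'; python3 -c "
from h import *
go(2.5,80,130,-17.37);go(2.5,80,105,-17.37)"
```

```text
t: 7.55
tcp_pos: [546.0, 237.5, 199.3]
tool_rot: [1.702, 2.638, 0.0]
force: [-1.2, -0.3, 0.6]
finger_gap: 85.7
gripper_force: 0.0
t: 8.15
tcp_pos: [544.9, 237.9, 199.2]
tool_rot: [2.53, 1.861, 0.0]
force: [-0.8, -0.4, 0.6]
finger_gap: 85.4
gripper_force: 0.0
t 8.15 step-frame now [  3.8  80.3 199.2] shift [-0.2 -1.4 69.2] turn [0.1 0.  0. ] q [ 0.41  0.49  0.09  1.17 -0.    2.29]
t 8.15 step-frame now [  3.8  80.3 199.2] shift [-0.2 -1.4 94.2] turn [0.1 0.  0. ] q [ 0.41  0.49  0.09  1.17 -0.    2.29]
```

```bash
python3 -m crank '0 -2 40 0 0 0 -1;0 -2 70 0 0 0 -1;0 -2 85 0 0 0 -1;0 -2 94 0 0 0 -1;0 -7 94 0 0 0 -0.65;0 -7 94 0 0 0 -0.65;0 -7 94 0 0 0 -0.65'; python3 die.py; python3 - <<'E'
from h import *
go(2.5,80,105,-17.37)
a=arm.grab_frame("side");b=arm.grab_frame("top")
cv2.imwrite("pics/c4.png",np.hstack([cv2.resize(a["frame"][150:350,230:430],(400,400)),cv2.resize(b["frame"][130:330,180:380],(400,400))])[...,::-1])
E
```

```text
t: 8.85
tcp_pos: [538.6, 240.7, 106.4]
tool_rot: [2.528, 1.863, 0.004]
force: [0.2, -0.1, 0.9]
finger_gap: 70.2
gripper_force: 0.0
top p 0.63 840 z pct [43. 65. 68.]
 top face rect ((-13.528627395629883, 126.875), (56.623451232910156, 48.26222229003906), 89.75133514404297)
side p 0.74 2805 z pct [41. 64. 67.]
 top face rect ((-11.042064666748047, 80.11959838867188), (50.52863311767578, 150.60403442382812), 0.4884506165981293)
t 9.05 step-frame now [ -3.2  80.8 105.9] shift [-0.8  5.7  0.9] turn [ 0.1 -0.   0.1] q [ 0.42  0.57 -0.05  0.96 -0.    2.29]
```

View pics/c4.png

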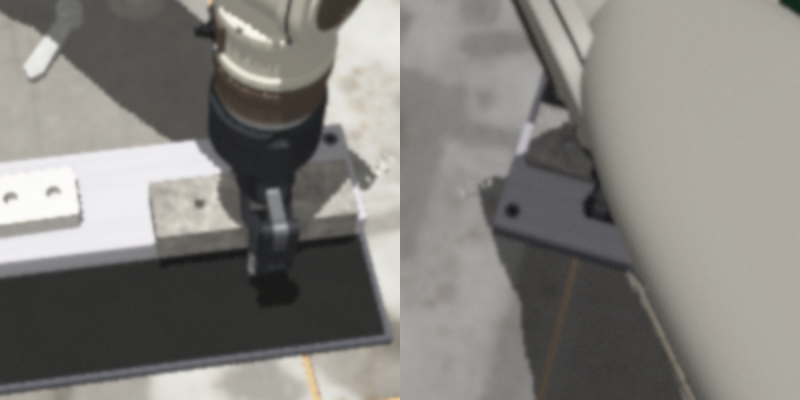

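The crop shows the front finger at about (270,235), just beyond the block's leading face, so the fingers straddle the block. Next is a slow push, with the front finger acting as a guard.

```bash
python3 -m crank '0 2 0 0 0 0 -0.65;0 4 0 0 0 0 -0.65;0 5.5 0 0 0 0 -0.65;0 7 0 0 0 0 -0.65;0 8 0 0 0 0 -0.65;0 9 0 0 0 0 -0.65;0 10 0 0 0 0 -0.65;0 10 0 0 0 0 -0.65'; python3 die.py | grep -A1 side; python3 -c "
from h import *
go(0,80,105,-17.37)"
```

```text
t: 9.95
tcp_pos: [545.2, 238.0, 104.9]
tool_rot: [-2.525, -1.863, 0.006]
force: [-6.9, 2.1, 5.5]
finger_gap: 70.9
gripper_force: 3.7
side p 0.86 2781 z pct [40. 65. 67.]
 top face rect ((-6.671443939208984, 80.16577911376953), (50.474483489990234, 150.4573974609375), 0.0705769956111908)
t 10.15 step-frame now [  4.   80.4 104.9] shift [-0.4 -4.  -0.1] turn [-0.3  0.   0.2] q [ 0.41  0.58 -0.03  0.97  0.    2.28]
```

```bash
python3 -m crank '0 1 0 0 0 0 -0.65;0 2 0 0 0 0 -0.65;0 3 0 0 0 0 -0.65;0 4 0 0 0 0 -0.65;0 5 0 0 0 0 -0.65;0 5 0 0 0 0 -0.65'; python3 die.py | grep -A1 side; python3 -c "
from h import *
go(0,80,105,-17.37)"
```

```text
t: 10.75
tcp_pos: [549.9, 236.5, 105.0]
tool_rot: [-2.525, -1.862, 0.006]
force: [-7.3, 1.5, 6.2]
finger_gap: 70.3
gripper_force: 3.8
side p 0.64 2771 z pct [41. 65. 67.]
 top face rect ((-0.809234619140625, 80.33208465576172), (51.11061477661133, 150.70892333984375), 0.36521029472351074)
t 10.95 step-frame now [  9.   80.4 105. ] shift [-0.4 -9.   0.1] turn [-0.3  0.   0.2] q [ 0.41  0.59 -0.02  0.97  0.    2.28]
```

```bash
python3 -m crank '0 1 0 0 0 0 -0.65;0 2 0 0 0 0 -0.65;0 3 0 0 0 0 -0.65;0 3 0 0 0 0 -0.65;0 3 0 0 0 0 -0.65'; python3 die.py | grep -A1 side; python3 -c "
from h import *
go(0,80,105,-17.37)"
```

```text
t: 11.45
tcp_pos: [552.7, 235.7, 105.0]
tool_rot: [-2.525, -1.862, 0.006]
force: [-6.5, 1.7, 6.5]
finger_gap: 70.8
gripper_force: 3.8
side p 0.71 2835 z pct [41. 65. 67.]
 top face rect ((1.3442707061767578, 80.04564666748047), (49.748985290527344, 150.03460693359375), 0.14829064905643463)
t 11.65 step-frame now [ 12.   80.4 105. ] shift [ -0.4 -12.    0.1] turn [-0.3  0.   0.2] q [ 0.4   0.59 -0.01  0.98  0.    2.27]
```

```bash
python3 -m crank '0 1 0 0 0 0 -0.65;0 1 0 0 0 0 -0.65;0 -3 0 0 0 0 -0.65;0 -3 0 0 0 0 -0.65;0 -3 0 0 0 0 -0.65'; python3 die.py | grep -A1 side; python3 -c "
from h import *
go(0,80,105,-17.37)"
```

```text
t: 12.15
tcp_pos: [553.1, 235.7, 105.2]
tool_rot: [2.528, 1.862, 0.002]
force: [0.9, 0.2, 0.8]
finger_gap: 70.7
gripper_force: 0.0
side p 0.61 2636 z pct [18. 60. 63.]
 top face rect ((32.02323913574219, 80.05525970458984), (148.98704528808594, 30.8248233795166), 89.89997863769531)
t 12.35 step-frame now [ 11.6  80.3 104.9] shift [ -0.3 -11.6  -0.1] turn [0.  0.  0.1] q [ 0.4   0.59 -0.01  0.97 -0.    2.28]
```

```bash
python3 -m crank '0 4 0 0 0 0 -1;0 4 0 0 0 0 -1;0 4 -40 0 0 0 -1;0 4 -80 0 0 0 -1;0 4 -95 0 0 0 -1;0 4 -95 0 0 -8 -1;0 4 -95 0 0 -16 -1;0 4 -95 0 0 -24 -1'; python3 die.py | grep -A1 side; python3 - <<'E'
from h import *
go(72,82,200)
a=arm.grab_frame("side"); cv2.imwrite("pics/c5.png",cv2.resize(a["frame"][150:390,160:480],(800,600))[...,::-1])
E
```

```text
t: 13.15
tcp_pos: [556.1, 234.6, 200.3]
tool_rot: [2.08, 2.354, 0.0]
force: [-0.2, -0.1, -0.3]
finger_gap: 85.3
gripper_force: 0.0
side p 0.57 3405 z pct [18. 60. 63.]
 top face rect ((31.981779098510742, 79.87564849853516), (30.54844093322754, 149.07382202148438), 0.104878731071949)
t 13.35 step-frame now [ 15.4  80.4 199.9] shift [-21.6  52.4  -0.1] turn [ -0.   0. -66.] q [ 0.4   0.5   0.12  1.18 -0.    1.86]
```

View pics/c5.png

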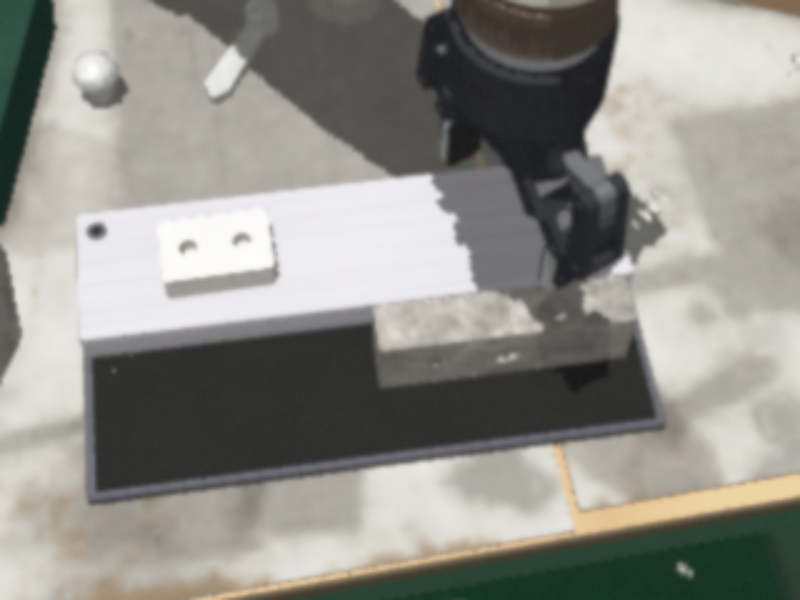

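The block stands upright on its narrow side at crop pixel (505,335), drilled face outward and parallel to the edge, but about 17 mm off the step. I'll nudge it closer with low, wide fingers.

```bash
python3 -m crank '-5 12 0 0 0 -8.3 -1;-10 24 0 0 0 -16.5 -1;-15 36 0 0 0 -25 -1;-20 48 0 0 0 -33 -1;-21.6 52.4 0 0 0 -41.5 -1;-21.6 52.4 0 0 0 -50 -1;-21.6 52.4 0 0 0 -58 -1;-21.6 52.4 0 0 0 -66 -1';python3 -m crank '0 0 0 0 0 0 -1;0 0 40 0 0 0 -1;0 0 80 0 0 0 -1;0 0 105 0 0 0 -1;0 0 116 0 0 0 -1;0 0 116 0 0 0 -1'; python3 die.py | grep -A1 side; python3 -c "
from h import *
go(47,82,83)"
```

```text
t: 14.2
tcp_pos: [610.6, 219.3, 199.7]
tool_rot: [-0.466, -3.107, 0.001]
force: [0.1, -0.1, -0.1]
finger_gap: 85.5
gripper_force: 0.0
t: 14.8
tcp_pos: [609.5, 219.0, 82.1]
tool_rot: [-0.474, -3.102, 0.004]
force: [-0.5, 0.3, 0.8]
finger_gap: 85.6
gripper_force: 0.0
side p 0.76 531 z pct [24. 61. 64.]
 top face rect ((25.58823013305664, 78.856689453125), (28.20367431640625, 149.57733154296875), 5.31967306137085)
t 15.0 step-frame now [73.3 83.  86.2] shift [26.3 -1.   3.1] turn [0.1 0.2 0.1] q [ 0.35  0.69  0.13  1.   -0.    0.65]
```

```bash
python3 -m crank '4 0 3 0 0 0 -1;8 0 5 0 0 0 -1;12 0 5 0 0 0 -1;14 0 5 0 0 0 -1;16 0 5 0 0 0 -1;18 0 5 0 0 0 -1;20 0 5 0 0 0 -1;20 0 5 0 0 0 -1'; python3 die.py | grep -A1 side; python3 -c "
from h import *
go(47,82,83);print(arm.read_state()['force'])"
```

```text
t: 15.8
tcp_pos: [592.8, 225.3, 79.9]
tool_rot: [0.471, 3.102, 0.0]
force: [4.6, -2.5, 2.7]
finger_gap: 85.6
gripper_force: 1.1
side p 0.85 479 z pct [16. 29. 63.]
 top face rect ((27.593463897705078, 70.10301971435547), (49.87147521972656, 135.71646118164062), 10.971857070922852)
t 16.0 step-frame now [53.4 82.5 79.9] shift [ 6.4 -0.4 -3.1] turn [0.  0.2 0.1] q [ 0.36  0.67  0.07  0.97 -0.    0.67]
[ 5.11726991 -1.7709502   2.50056512]
```

```bash
python3 -m crank '2 0 0 0 0 0 -1;4 0 0 0 0 0 -1;6 0 0 0 0 0 -1;7 0 0 0 0 0 -1;7 0 0 0 0 0 -1'; python3 -m crank '-3 0 0 0 0 0 -1;-10 0 0 0 0 0 -1;-20 0 0 0 0 0 -1;-20 0 -40 0 0 0 -1;-20 0 -90 0 0 0 -1;-20 0 -140 0 0 0 -1;-20 0 -190 0 0 0 -1;-20 0 -230 0 0 0 -1';python3 -m crank '50 0 0 0 0 0 -1;100 0 -30 0 0 0 -1;150 0 -30 0 0 0 -1;200 0 -30 0 0 0 -1;200 0 -30 0 0 0 -1'; python3 die.py; python3 - <<'E'
from h import *
go(-100,82,300)
a=arm.grab_frame("side"); b=arm.grab_frame("top")
cv2.imwrite("pics/c6.png",np.hstack([cv2.resize(a["frame"][150:390,160:480],(400,300)),cv2.resize(b["frame"][120:330,190:470],(400,300))])[...,::-1])
for f in(a,b):
    for d in arm.cut_out("rest_block",f)[:1]:
        P=cloud(f,d["mask"]); Q=P[abs(P[:,2]-58)<3][:,:2]; print(cv2.minAreaRect(Q.astype(np.float32)))
    P=cloud(f,np.ones((480,640),bool)); Q=np.c_[(P[:,:2]-O)@n,(P[:,:2]-O)@m,P[:,2]]
    Q=Q[(abs(Q[:,2]-61)<5)&(Q[:,0]>-15)&(Q[:,0]<80)&(Q[:,1]>-5)&(Q[:,1]<170)]; print(len(Q),np.median(Q[:,2]),cv2.minAreaRect(Q[:,:2].astype(np.float32)))
E
```

```text
t: 16.5
tcp_pos: [586.2, 227.5, 79.9]
tool_rot: [0.471, 3.103, 0.001]
force: [5.5, -2.2, 1.0]
finger_gap: 85.2
gripper_force: 1.0
t: 17.3
tcp_pos: [604.2, 221.4, 312.1]
tool_rot: [0.471, 3.104, 0.001]
force: [0.8, -0.4, 0.0]
finger_gap: 85.3
gripper_force: 0.0
t: 17.8
tcp_pos: [408.5, 281.5, 339.4]
tool_rot: [-0.464, -3.104, 0.002]
force: [0.5, -0.6, -0.7]
finger_gap: 85.2
gripper_force: 0.0
top p 0.59 345 z pct [58. 61. 64.]
 top face rect ((19.832714080810547, 28.269912719726562), (42.3266716003418, 28.76906394958496), 87.54043579101562)
side p 0.73 3411 z pct [18. 60. 63.]
 top face rect ((22.30781364440918, 80.21769714355469), (31.139175415039062, 149.33230590820312), 0.05432019382715225)
t 18.0 step-frame now [-134.1   82.1  338.9] shift [-34.1  -0.2  39. ] turn [-0.   0.   0.1] q [ 0.6   0.23  0.08  1.42 -0.    0.9 ]
((454.27838134765625, 96.72296905517578), (65.65373992919922, 44.88615036010742), 74.00630950927734)
2015 61.005521146448814 ((21.621501922607422, 80.69591522216797), (150.02862548828125, 32.56180191040039), 89.74724578857422)
((452.2165222167969, 96.16482543945312), (64.9455795288086, 42.130130767822266), 73.59932708740234)
102 61.23344157968506 ((30.999372482299805, 14.126718521118164), (31.255794525146484, 14.968111038208008), 51.34109878540039)
```

View pics/c6.png

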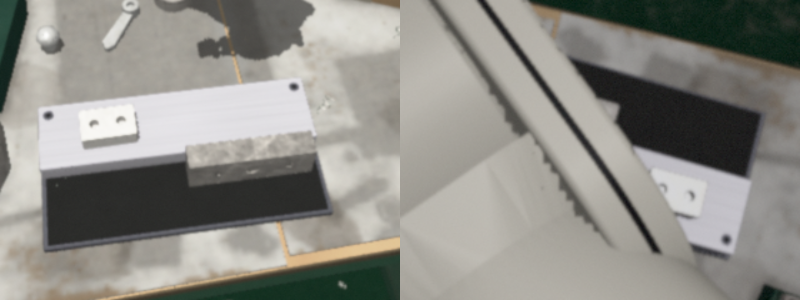

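The final views show the block standing at (250,158) in the left crop, parallel to the edge and about 6 mm from the step. The rest block at (108,125) has not moved, and the arm is clear.

```bash
python3 -c "
from bench import arm
print(arm.close_job())"
```

```text
the job is handed in; nothing more can be done
None
```

I handed the job in at about 18 s: the die block stands on its long narrow side on the rubber ledge, drilled face away from the step, parallel to the edge and about 6 mm from the step, and the rest block has not moved.

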